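# Hold the belt grinder's tension arm in for a belt change

## Task

I want to slip a new belt onto the green belt grinder, so please free its red tension arm: draw the brass lock bolt by its yellow knob all the way back to its end stop and leave it there. Then take the tension arm by its black handle, swing it inwards against its spring right up to the stop, and keep holding it there: your program finishes while the gripper still holds the arm at the stop. Leave the loose tools and parts lying on the bench and on the grinder where they are.

Things in the scene. Friction and masses are not known exactly. Their poses are not given: they have to be found in the camera images.
- grinder: Fixed green belt grinder lying flat on a stand, belt off, axles vertical. Origin at bench level under the tension arm's pivot; +z up, +x to the side away from the robot, +y to the grey motor, -y to platen and work rest. Base plate 350 x 380 x 12 mm. Wheels (x, y mm), tops 252 mm up: drive (100, 140) dia 100, platen (0, -270) and (130, -270) dia 50. Other fixed parts are below 240 mm.
- pivot (a point): On the arm's vertical pivot axis, 210 mm above the bench (spring and nut round it end at 199 mm). The red arm, 36 mm wide, top face 174 mm up, runs 150 mm from the pivot to a 76 mm tracking wheel (top 252 mm up); from there a tab runs outwards, away from the machine, to the black handle.
- tension_arm (a joint): Swing of the arm about the pivot, rad: 0 = resting at its outer stop, grows anticlockwise seen from above as it swings in, 0.70 = inner stop. Spring torque 1.2 N m at rest, 2.4 N m at the stop (6 to 12 N at the handle); flies back if let go. With the bolt in, it has only about 0.04 rad of play; it is free once the bolt is drawn over 20 mm.
- handle: Upright revolving black handle (spins freely) on the end of the tab, 206 mm from the pivot axis: thin neck, then a grip 26 mm in diameter from 24 to 90 mm above this origin (top 12 mm tapers). Origin at its foot, 174 mm above the bench. In the grinder's frame at (-174, -110) mm at rest, (-62, -196) mm at the stop. The tracking wheel's rim is 38 mm clear of it.
- handle_top (a point): Centre of the top of the black handle, 264 mm above the bench.
- lock_bolt (a joint): Travel of the brass lock bolt, m: 0 = fully in, nose between the two red lugs of the arm's hub; 0.036 = drawn fully back to its end stop. Starts at 0 to 0.006. Friction about 3 N; stays where left. It draws horizontally straight away from the pivot, along (-0.6, 0.8) in the grinder's x and y (the line from pivot to knob).
- lock_knob_top (a point): Centre of the top of the bolt's yellow knob, 233 mm above the bench, 105 mm from the pivot axis when fully in. Knob upright, 24 mm in diameter, 43 mm tall (underside 190 mm up) on a thin post; the steel keeper before it is 182 mm high, the end-stop block behind it 180 mm.
- workpiece: Bystander: rusty-brown steel flat 110 x 30 x 6 mm lying on the bench. Origin under its centre.
- hex_key: Bystander: T-handle hex key, 130 mm dark shank and 80 mm red handle, lying on the grinder's base plate. Origin under the shank's middle.
- spanner: Bystander: steel spanner on the bench.
- try_square: Bystander: try square, dark stock 120 mm, steel blade 160 mm, on the bench.
- paste_tin: Bystander: tin 76 mm in diameter, 50 mm tall, yellow band, on the bench.
- spare_wheel: Bystander: spare rubber-tyred wheel 76 mm in diameter, 50 mm thick, lying flat on the bench.
- angle_offcut: Bystander: rusty-brown angle offcut, 90 mm long, legs 40 mm, on the bench.
- hammer: Bystander: hammer lying on the bench.

How it is judged:
On the way, in this order (a step that is already met when the one before it is completed fails the run):
1. the lock bolt is drawn back to its end stop while the arm is still resting out (value of joint lock_bolt above 0.033 m and value of joint tension_arm below 0.1 rad), for 0.2 s.
2. the tension arm is swung in to its stop by the handle and held there (value of joint tension_arm above 0.66 rad and contact force between handle and the fingers above 3 N), for 0.4 s.
At the end, for the whole second after the job is handed in: The lock bolt is drawn back to within 3 mm of its end stop (36 mm), the tension arm is within 0.04 rad of its inner stop (0.70 rad) and still, and the gripper's fingers hold it there by the handle with more than 3 N, through the last second (all of step 2 and value of joint lock_bolt above 0.033 m and velocity of joint tension_arm between -0.05 and 0.05 rad/s); the arm keeps its last pose, push and grip.
It fails at once if a loose tool or part is shifted by more than 30 mm (distance of any of workpiece, hex_key, spanner, try_square, paste_tin, spare_wheel, angle_offcut, hammer from where it was at the start of the episode above 0.03 m).
It also fails if it takes over 40 s, if anything falls off the work surface, if the arm or the gripper's body presses on something with over 40 N, if the wrist force passes 120 N, or if a joint passes its speed limit or range.

## Robot

A 7-joint arm with a two-finger parallel gripper is mounted at the origin on the work surface. World frame = base frame: x ahead of the robot, y to its left, z up, the work surface at z = 0. Lengths are in m, angles in rad, forces in N, time in s.
With the tool pointing down it reaches from about 0.35 to 0.9 m from the base axis. Payload 8.1 kg.
Tool frame: the origin (TCP) lies on the centre line of the jaws, within the pads' length; the fingertips stand 17 mm ahead of it and the grasp point (between the pads) lies 2 mm behind it; z points along the fingers, y is the direction in which the jaws open and shut (so a half turn about z gives the same grasp; the last joint's range is limited). The gripper opens to 92 mm and grips with 3 to 60 N. Pads are 19 mm wide; open, the fingers measure 130 mm over their backs; the gripper's body (75 mm by 190 mm) begins 47 mm behind the grasp point.
Start: joints at [1.243, 0.434, 0.025, 1.573, -0.012, 1.134, -0.075], TCP at [0.139, -0.609, 0.209] pointing down, gripper open.
Joint ranges: [-2.62, 2.62], [-0.44, 2.09], [-1.27, 1.32], [0.08, 2.57], [-1.32, 4.46], [0.12, 2], [-2.74, 2.74]. Speed limits (rad/s): [2.22, 2.22, 3.01, 3.01, 3.14, 3.14, 3.14].

## Interface

Orientations are given as a rotation vector (axis times angle).
In Python, from cell import arm gives the robot as it stands.
- The arm moves only by the shell command python3 -m creep 'ROWS' [FORCE]. ROWS is JSON, a list that holds one entry, the list of rows, each a list of 7 numbers: the shift along the world's x, y, z in cm, then the turn, a rotation vector about the world's x, y, z in degrees, then the opening, from -1 (shut) to 1 (fully open), so that 0 is half open. In form: [[[tx, ty, tz, ax, ay, az, jaw], ...]]. A call has 1 to 5 rows; each row is the pose to reach, as a shift and turn from the pose commanded when the call began; what a row does not reach only later rows make up. A row lasts 1/10 s, in which the tool goes at most 50 mm and 8.59 degrees, less where a joint would pass 70% of its speed; a pose out of reach is approached as far as the arm can. A call with a gripper value outside its range is refused whole. The fingers move at their own pace and stop on an object; FORCE is the grip in N (left out, the last holds). Time passes only in rows, so rows that repeat a pose let the fingers close. It gives the time, the measured TCP pose, the force and the opening at its end, in the units of the state.
- arm.observe(): the state, without advancing time (a new reading comes with each control period).
- arm.get_image(name): name is "scene" or "side" or "wrist"; returns the picture (420x560x3 uint8, red, green, blue); there is no depth.
- arm.camera_model(name): a dict with "vfov" (degrees; the focal length in pixels is half the picture's height over the tangent of half this angle, whatever the lens; pixels are square), "cx", "cy" (the principal point, pixels), "k1" (the pictures are not rectified: a ray, as slopes to the right and down, at radius r is drawn at 1 + k1 r^2 times it, then the intrinsics apply), "cam_to_world" (4x4, takes a point from camera to world coordinates); the wrist camera has in their place "T_tool_cam" (4x4, takes a point from camera to tool coordinates, whose origin is the TCP and whose axes are the flange's). Camera axes: x right, y down, z forward; pixel columns grow to the right and rows downward; lengths in m; the calibration is good to about 2 mm. A picture is of the moment at which its call begins: read the wrist's pose just before it. camera_model takes no time and is no camera call.
- arm.sign_off(): hands the job in, once; it reports no verdict.
The state is a dict: "clock": time; "joints": joint angles; "dq": joint speeds; "joint_efforts": joint torques, N m; "position": TCP position; "ee_rot": TCP orientation; "force": force on the tool from outside, world axes, zero at the start; "ft_torque": the same for the moment, N m; "width": opening from 0.0 (shut) to 1.0 (fully open).
Only numpy, scipy, OpenCV 4.12 (cv2) and the standard library are available. Lean on these libraries where they do the work, as an engineer would, in place of code of your own. Each camera call takes 0.05 s, during which the arm holds its last target.

## Working session

There is one attempt and no reset: what is moved stays moved. The work goes in short steps, Python scripts to look and compute and a shell command to move; the robot and the scene stay as the last step left them, time stands still between calls to the robot, and variables do not carry over. Pictures are saved under pics/ and viewed, and the job is handed in when it is done.

```bash
ls; mkdir -p pics
python3 - <<'E'
from cell import arm
import cv2
s=arm.observe()
for k in s: print(k,s[k])
for n in ("scene","side","wrist"):
    cv2.imwrite(f"pics/{n}0.png",arm.get_image(n)[:,:,::-1]); print(n,arm.camera_model(n))
E
```

```text
pics
clock 0.0
joints [ 1.24339926  0.43517715  0.02495409  1.57411997 -0.01160202  1.13401298
 -0.07507422]
dq [ 0.00051415  0.00014468 -0.0004349   0.00054525  0.000455    0.00115942
  0.00146922]
joint_efforts [-2.04864955e-03 -6.67869115e+01  9.83426683e-01 -3.14467621e+01
 -6.08344423e-02  4.28422261e-02  9.61159481e-05]
position [ 0.13914538 -0.60874236  0.20826442]
ee_rot [-3.12024130e+00 -3.52150700e-01  4.81707083e-04]
force [-0.41693307  0.17345778 -0.10804968]
ft_torque [-0.01216386 -0.03410471 -0.04948836]
width 1.0032974195297097
scene {'vfov': 57.138828308276715, 'cx': 284.7853228569763, 'cy': 214.22930399455373, 'k1': -0.08158238163578553, 'cam_to_world': array([[ 0.75395088,  0.47147026, -0.45746461,  1.02498204],
       [ 0.6566515 , -0.56117406,  0.50387744, -0.54672522],
       [-0.01915405, -0.68029366, -0.73268933,  1.01781298],
       [ 0.        ,  0.        ,  0.        ,  1.        ]])}
side {'vfov': 49.58784309936892, 'cx': 276.87865605639644, 'cy': 204.43823603624068, 'k1': 0.041144146915382075, 'cam_to_world': array([[-7.51664160e-01, -4.89171804e-01,  4.42393419e-01,
        -1.62254812e-01],
       [-6.59545706e-01,  5.58177926e-01, -5.03425133e-01,
         7.72335169e-01],
       [-6.72860759e-04, -6.70185309e-01, -7.42193505e-01,
         1.29351530e+00],
       [ 0.00000000e+00,  0.00000000e+00,  0.00000000e+00,
         1.00000000e+00]])}
wrist {'vfov': 59.24150542478013, 'cx': 280.2520340172134, 'cy': 211.2017176323601, 'k1': -0.04257880690063997, 'T_tool_cam': array([[-1.73605439e-04, -9.54167867e-01, -2.99271870e-01,
         8.17302334e-02],
       [ 9.99999972e-01, -2.14610142e-04,  1.04148335e-04,
        -7.74273561e-04],
       [-1.63601773e-04, -2.99271843e-01,  9.54167877e-01,
        -1.74700197e-01],
       [ 0.00000000e+00,  0.00000000e+00,  0.00000000e+00,
         1.00000000e+00]])}
```

View pics/scene0.png

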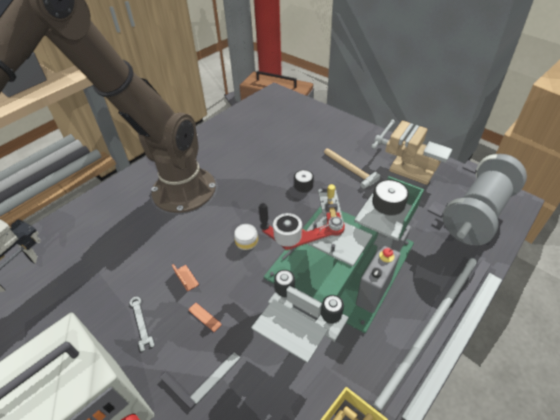

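View pics/side0.png

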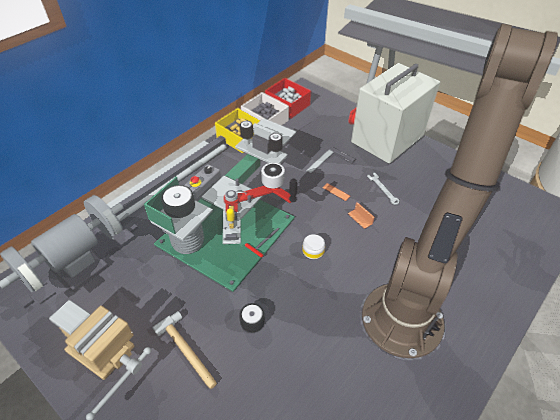

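View pics/wrist0.png

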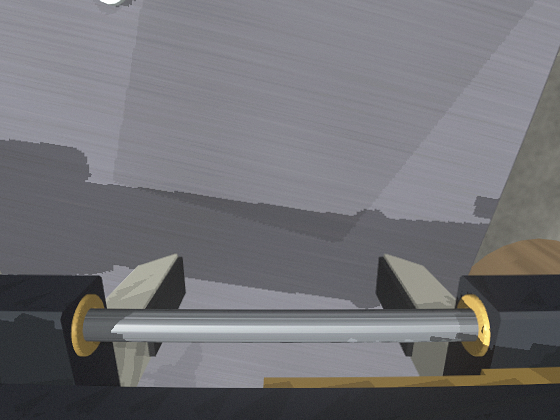

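Scene view: black handle near (264,215), yellow knob near (331,193). Side view: handle near (293,188), knob near (231,213). The wrist camera sees only bench. I'll enlarge these spots and measure.

```bash
cat > h.py <<'E'
import numpy as np, cv2
from scipy.spatial.transform import Rotation as R
def ray(m,uv,T=None):
    f=210/np.tan(np.radians(m["vfov"]/2))
    d=np.array([(uv[0]-m["cx"])/f,(uv[1]-m["cy"])/f]); x=d.copy()
    for _ in range(30): x=d/(1+m["k1"]*(x@x))
    T=m["cam_to_world"] if T is None else T
    v=T[:3,:3]@np.array([x[0],x[1],1]); return T[:3,3],v/np.linalg.norm(v)
def plane(m,uv,z,T=None):
    o,v=ray(m,uv,T); return o+v*(z-o[2])/v[2]
def proj(m,p,T=None):
    T=m["cam_to_world"] if T is None else T
    c=np.linalg.inv(T)@np.append(p,1); x=c[:2]/c[2]; f=210/np.tan(np.radians(m["vfov"]/2))
    return x*(1+m["k1"]*(x@x))*f+[m["cx"],m["cy"]]
def tri(r1,r2):
    (a,u),(b,v)=r1,r2
    st=np.linalg.lstsq(np.c_[u,-v],b-a,rcond=None)[0]
    p,q=a+u*st[0],b+v*st[1]; return (p+q)/2,np.linalg.norm(p-q)
def wristT(s,m):
    T=np.eye(4);T[:3,:3]=R.from_rotvec(s["ee_rot"]).as_matrix();T[:3,3]=s["position"]
    return T@m["T_tool_cam"]
E
python3 - <<'E'
import cv2,numpy as np
a=cv2.imread("pics/scene0.png");b=cv2.imread("pics/side0.png")
A=cv2.resize(a[165:275,240:370],None,fx=6,fy=5.4,interpolation=cv2.INTER_CUBIC)
cv2.imwrite("pics/scene_c.png",cv2.resize(a[170:260,240:360],None,fx=6,fy=6,interpolation=cv2.INTER_CUBIC))
cv2.imwrite("pics/side_c.png",cv2.resize(b[160:250,205:325],None,fx=6,fy=6,interpolation=cv2.INTER_CUBIC))
for n,i,(x0,y0,x1,y1) in (("scene",a,(300,170,360,250)),("side",b,(210,190,260,250))):
    h=cv2.cvtColor(i,cv2.COLOR_BGR2HSV)
    m=cv2.inRange(h,(20,120,90),(35,255,255)); k=np.zeros_like(m);k[y0:y1,x0:x1]=m[y0:y1,x0:x1]
    nn,_,st,ce=cv2.connectedComponentsWithStats(k)
    print(n,st[1:],ce[1:])
E
```

```text
scene [[328 188   6  10  43]] [[330.34883721 191.8372093 ]]
side [[226 206   8  15  92]
 [230 224   4   4  13]] [[230.06521739 213.73913043]
 [231.15384615 225.38461538]]
```

View pics/scene_c.png

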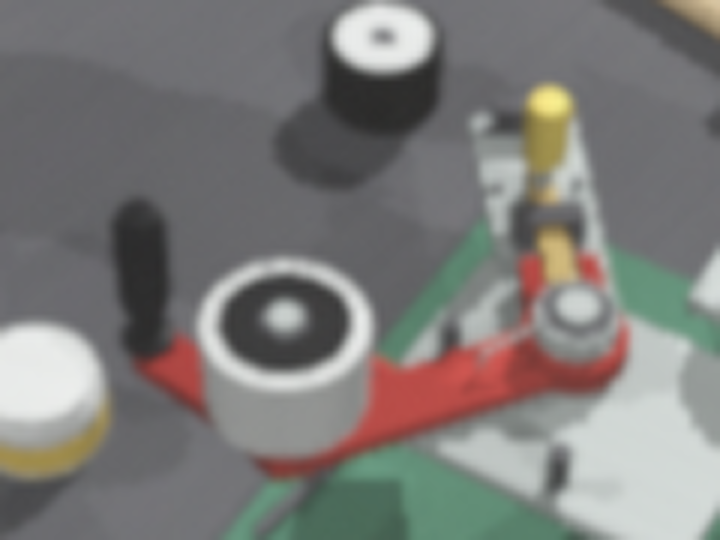

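View pics/side_c.png

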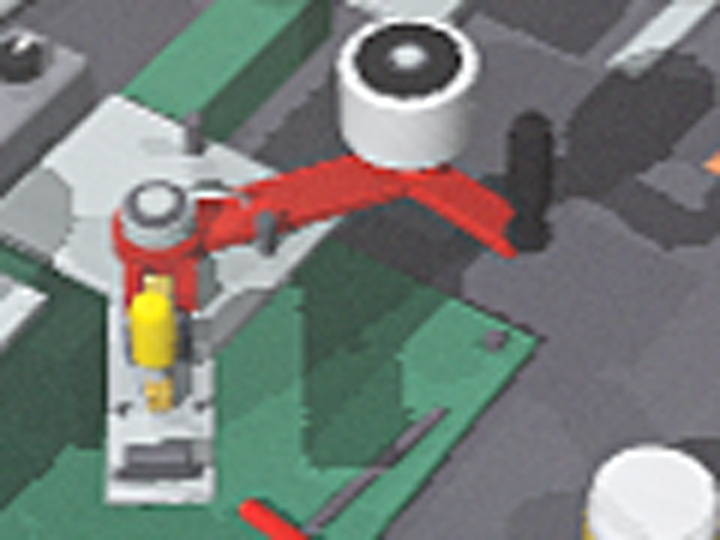

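Run:
```python
from cell import arm
from h import *
A=arm.camera_model("scene");B=arm.camera_model("side")
c=lambda x,y,ox,oy:((x+.5)/6-.5+ox,(y+.5)/6-.5+oy)
P={}
for n,a,b,z in (("knob",(549,100),(152,302),.233),("nut",(576,303),(155,203),.199),("trk",(286,318),(407,62),.252),("handle",(138,215),(531,124),.264)):
    ua=c(*a,240,170);ub=c(*b,205,160)
    p,e=tri(ray(A,ua),ray(B,ub)); P[n]=p
    print(n,p.round(4),"gap",round(e,4),"exp z",z,plane(A,ua,z).round(4),plane(B,ub,z).round(4))
pv,kn=P["nut"][:2],P["knob"][:2]
for n in P: print(n,np.linalg.norm(P[n][:2]-pv).round(4),np.degrees(np.arctan2(*(P[n][:2]-pv)[::-1])).round(1))
```

```text
knob [0.5653 0.1668 0.2328] gap 0.0015 exp z 0.233 [0.5658 0.1672 0.233 ] [0.5645 0.1664 0.233 ]
nut [0.6392 0.0936 0.1977] gap 0.0004 exp z 0.199 [0.6397 0.0924 0.199 ] [0.6385 0.0944 0.199 ]
trk [ 0.5715 -0.0394  0.2524] gap 0.0013 exp z 0.252 [ 0.5717 -0.0387  0.252 ] [ 0.5713 -0.0402  0.252 ]
handle [ 0.4836 -0.0408  0.2608] gap 0.0011 exp z 0.264 [ 0.4863 -0.0426  0.264 ] [ 0.4812 -0.0387  0.264 ]
knob 0.1041 135.3
nut 0.0 0.0
trk 0.1492 -117.0
handle 0.2056 -139.2
```

Triangulated: the radii from the pivot come to 104, 149 and 206 mm (given 105, 150 and 206), heights are within 3 mm, and both the knob and the handle give a grinder yaw of about 8.4°. The draw direction is 135°. Jaws along that line also suit the handle's tangent (-49°), so I'll turn the tool about +32°. First I lift, then travel.

```bash
python3 -m creep '[[[0,0,4,0,0,0,1],[2,4,8,0,0,0,1],[4,7.5,12,0,0,4,1],[6,11,12,0,0,8,1],[8,14.5,12,0,0,12,1]]]' 40
python3 -m creep '[[[2,3.6,0,0,0,4,1],[4,7.2,0,0,0,8,1],[6,10.8,0,0,0,12,1],[8,14.4,0,0,0,16,1],[10,18,0,0,0,20,1]]]'
```

```text
clock: 0.65
position: [0.2206, -0.4633, 0.3311]
ee_rot: [3.064, 0.68, 0.002]
force: [0.4, -0.3, -1.0]
width: 0.999
clock: 1.15
position: [0.3196, -0.2826, 0.329]
ee_rot: [2.902, 1.203, -0.0]
force: [1.1, -0.5, -0.9]
width: 1.002
```

```bash
python3 -m creep '[[[2,3.7,0,0,0,0,1],[4,7.4,0,0,0,0,1],[6,11,0,0,0,0,1],[8,14.6,0,0,0,0,1],[10,18.3,0,0,0,0,1]]]'
python3 -m creep '[[[2.2,4,0,0,0,0,1],[4.4,8,0,0,0,0,1],[6.6,12,0,0,0,0,1],[8.8,16,0,0,0,0,1],[10.5,19.5,0,0,0,0,1]]]'
python3 -m creep '[[[2,3.7,0,0,0,0,1],[4,7.2,0,0,0,0,1],[4,7.2,0,0,0,0,1]]]'
python3 - <<'E'
from cell import arm
from h import *
s=arm.observe();cv2.imwrite("pics/w1.png",arm.get_image("wrist")[:,:,::-1]);m=arm.camera_model("wrist");T=wristT(s,m)
print(s["position"],s["ee_rot"],R.from_rotvec(s["ee_rot"]).as_matrix().round(3))
for p in ([.5653,.1668,.233],[.6392,.0936,.199],[.4836,-.0408,.264]): print(proj(m,np.array(p),T))
E
```

```text
clock: 1.65
position: [0.4196, -0.0999, 0.3291]
ee_rot: [2.904, 1.198, -0.0]
force: [0.1, -1.0, 1.2]
width: 0.999
clock: 2.15
position: [0.525, 0.0958, 0.3287]
ee_rot: [-2.903, -1.199, 0.0]
force: [0.2, -0.2, -0.8]
width: 0.998
clock: 2.45
position: [0.5646, 0.1713, 0.3279]
ee_rot: [-2.897, -1.206, 0.001]
force: [0.1, 0.8, 0.2]
width: 1.001
[0.56458588 0.17132806 0.32787371] [-2.89670024e+00 -1.20649674e+00  5.91794216e-04] [[ 0.704  0.71  -0.002]
 [ 0.71  -0.704  0.003]
 [ 0.001 -0.004 -1.   ]]
[286.04134371 211.59412077]
[407.01368426 199.70948652]
[386.81593383 447.3854991 ]
```

View pics/w1.png

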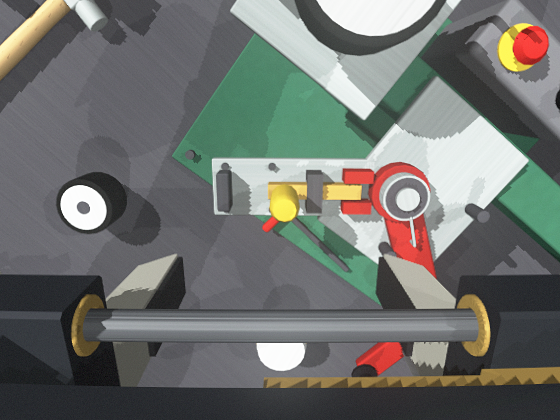

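Run:
```python
import cv2
a=cv2.imread("pics/w1.png")
cv2.imwrite("pics/w1c.png",cv2.resize(a[150:250,250:440],None,fx=4,fy=4,interpolation=cv2.INTER_CUBIC))
```

```text
(no output)
```

View pics/w1c.png

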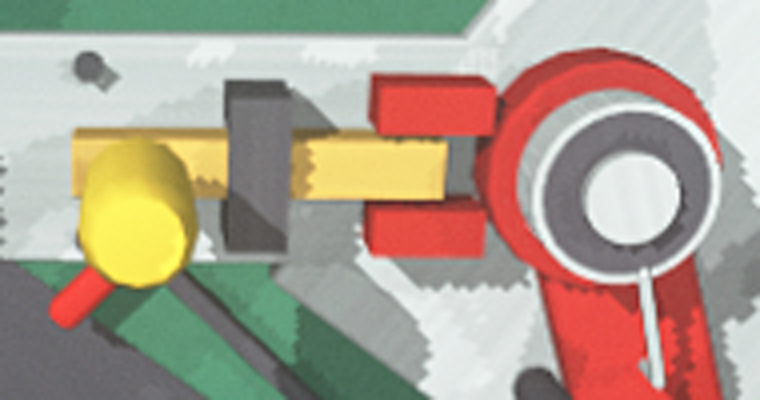

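The wrist view puts the knob's top disc at about (284.5,210), predicted (286,211.6), and the nut at (408.6,200), predicted (407,200). They agree, so I descend.

```bash
python3 -m creep '[[[0,-0.4,-3,0,0,0,1],[0,-0.4,-6,0,0,0,1],[0,-0.4,-9,0,0,0,1],[0,-0.4,-11.5,0,0,0,1],[0,-0.4,-11.5,0,0,0,1]]]'
python3 - <<'E'
from cell import arm
from h import *
s=arm.observe();cv2.imwrite("pics/w2.png",arm.get_image("wrist")[:,:,::-1])
print(s["position"],s["force"])
E
```

```text
clock: 3.0
position: [0.5623, 0.159, 0.2108]
ee_rot: [2.904, 1.197, -0.01]
force: [-0.8, -0.4, 0.2]
width: 1.003
[0.56225842 0.15903865 0.21081156] [-0.8216181  -0.42376364  0.18707393]
```

View pics/w2.png

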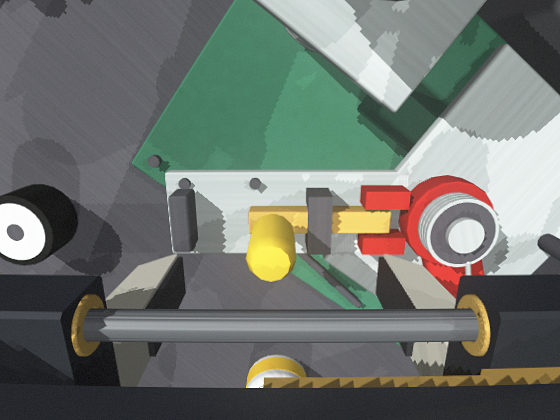

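```bash
python3 -m creep '[[[0.1,0.5,0,0,0,0,1],[0.1,0.5,0,0,0,0,1],[0.1,0.5,0,0,0,0,1]]]'
```

```text
clock: 3.35
position: [0.5659, 0.1673, 0.2154]
ee_rot: [2.903, 1.199, 0.003]
force: [0.9, 0.5, 0.2]
width: 1.002
```

Now on the knob: TCP (0.566, 0.167, 0.215), so the fingertips are at 0.198. Next I close the jaws.

```bash
python3 -m creep '[[[0,0,0,0,0,0,0],[0,0,0,0,0,0,-0.5],[0,0,0,0,0,0,-0.7],[0,0,0,0,0,0,-1],[0,0,0,0,0,0,-1]]]' 25
python3 -m creep '[[[0,0,0,0,0,0,-1],[0,0,0,0,0,0,-1],[0,0,0,0,0,0,-1]]]'
python3 - <<'E'
from cell import arm
from h import *
s=arm.observe();cv2.imwrite("pics/w3.png",arm.get_image("wrist")[:,:,::-1])
print(s["position"],s["force"],s["width"]*92)
E
```

```text
clock: 3.85
position: [0.5653, 0.1667, 0.214]
ee_rot: [2.904, 1.199, -0.0]
force: [0.0, 0.5, 0.1]
width: 0.616
clock: 4.15
position: [0.5653, 0.1667, 0.214]
ee_rot: [2.904, 1.199, -0.0]
force: [0.5, -0.1, 0.3]
width: 0.355
[0.56526934 0.1666855  0.2140005 ] [ 0.45410319 -0.08667995  0.30022184] 32.63152210149181
```

View pics/w3.png

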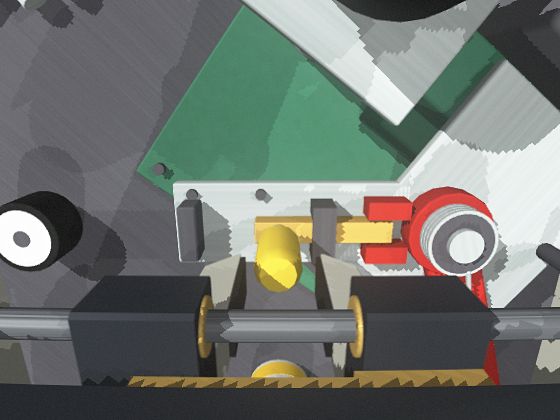

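Fingers are still closing, with the knob (278,255) lying centrally between them.

```bash
python3 -m creep '[[[0,0,0,0,0,0,-1],[0,0,0,0,0,0,-1],[0,0,0,0,0,0,-1],[0,0,0,0,0,0,-1]]]'
```

```text
clock: 4.6
position: [0.5658, 0.1676, 0.2152]
ee_rot: [-2.903, -1.2, -0.003]
force: [-1.3, 0.2, 7.3]
width: 0.014
```

The jaws closed to about 1 mm, so the knob is not between them. I'll look.

Run:
```python
from cell import arm
from h import *
s=arm.observe()
for n in ("wrist","scene","side"): cv2.imwrite(f"pics/{n}4.png",arm.get_image(n)[:,:,::-1])
a=cv2.imread("pics/scene4.png");b=cv2.imread("pics/side4.png")
print(s["position"],s["force"],s["width"])
o=np.hstack([cv2.resize(a[100:240,260:400],(560,560)),])
cv2.imwrite("pics/sc4.png",np.hstack([cv2.resize(a[110:250,270:400],(390,420)),cv2.resize(b[110:250,180:310],(390,420))]))
```

```text
[0.56575456 0.16757274 0.21519641] [-1.28565078  0.23974454  7.33917412] 0.013896792672945952
```

View pics/wrist4.png

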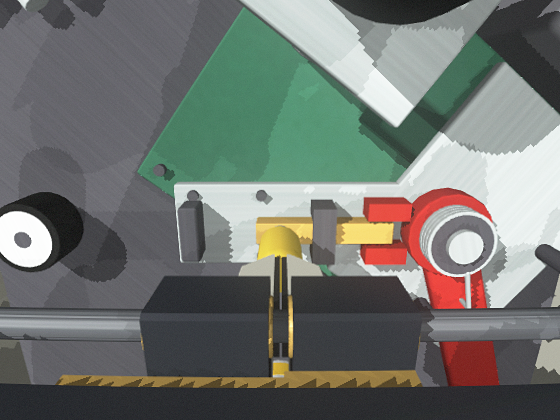

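View pics/sc4.png

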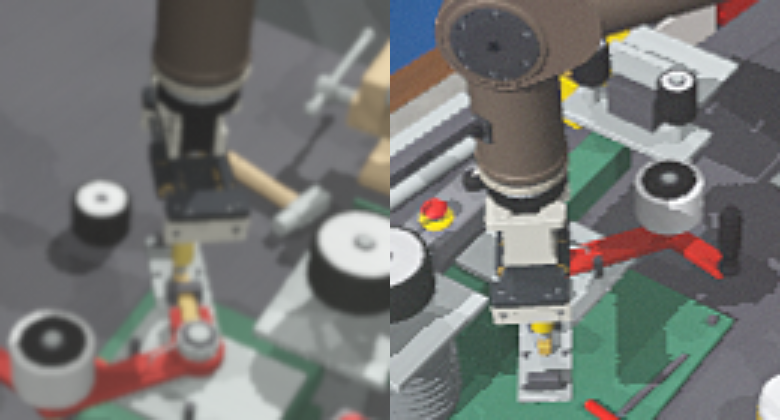

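Run:
```python
from cell import arm
from h import *
s=arm.observe(); p=s["position"]; A=arm.camera_model("scene");B=arm.camera_model("side")
print(p)
for dz in (-.017,0,.02,.05): print(dz,proj(A,p+[0,0,dz]).round(1),proj(B,p+[0,0,dz]).round(1))
a=cv2.imread("pics/scene4.png");b=cv2.imread("pics/side4.png")
cv2.imwrite("pics/sc4b.png",np.hstack([cv2.resize(a[145:215,300:365],None,fx=6,fy=6,interpolation=cv2.INTER_CUBIC),cv2.resize(b[175:245,195:260],None,fx=6,fy=6,interpolation=cv2.INTER_CUBIC)]))
w=cv2.imread("pics/wrist4.png");cv2.imwrite("pics/w4c.png",cv2.resize(w[200:390,180:380],None,fx=3,fy=3))
```

```text
[0.56583947 0.16754726 0.2152449 ]
-0.017 [330.4 194.6] [230.2 217.2]
0 [330.8 190.5] [229.8 213.6]
0.02 [331.2 185.6] [229.3 209.4]
0.05 [331.9 178.1] [228.5 202.9]
```

View pics/sc4b.png

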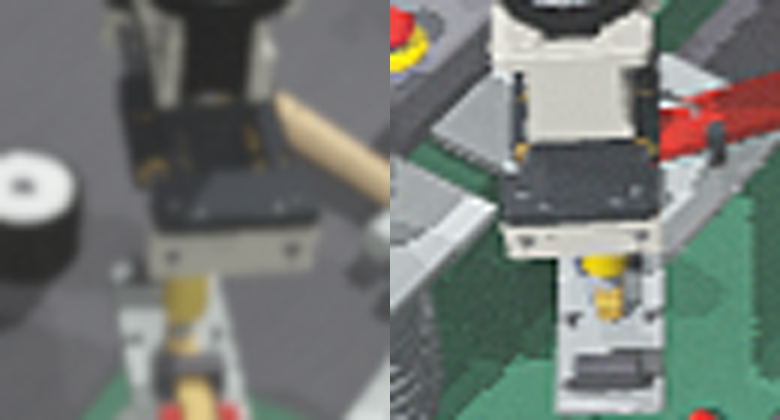

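View pics/w4c.png

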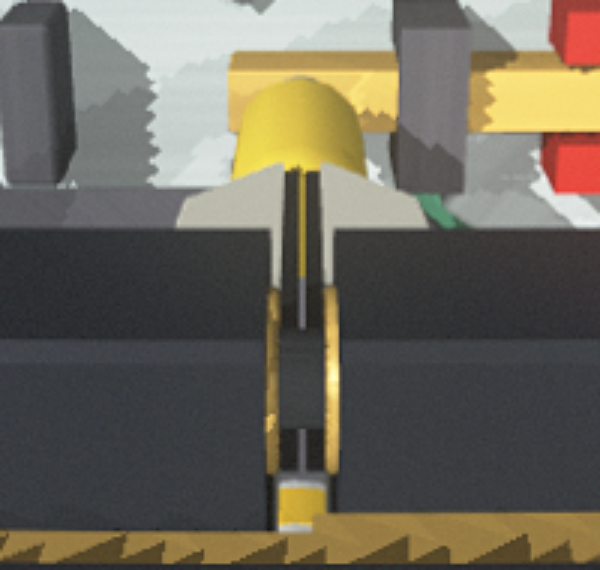

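The wrist view shows the pads closed on top of the knob, and the wrist reads 7 N upwards. So the real fingertips are about 17 to 19 mm above the reported position, where the spec puts them 17 mm below. The pad-tip geometry in the wrist picture also gives tool z ≈ -0.016. I'll raise, open, check, and then go about 35 mm lower.

```bash
python3 -m creep '[[[0,0,1.5,0,0,0,-1],[0,0,3,0,0,0,0],[0,0,3,0,0,0,1],[0,0,3,0,0,0,1],[0,0,3,0,0,0,1]]]'
python3 -m creep '[[[0,0,0,0,0,0,1],[0,0,0,0,0,0,1],[0,0,0,0,0,0,1],[0,0,0,0,0,0,1],[0,0,0,0,0,0,1]]]'
python3 - <<'E'
from cell import arm
from h import *
s=arm.observe();cv2.imwrite("pics/w5.png",arm.get_image("wrist")[:,:,::-1]);m=arm.camera_model("wrist");T=wristT(s,m)
print(s["position"],s["force"],s["width"])
for p in ([.5653,.1668,.233],[.6392,.0936,.199]): print(proj(m,np.array(p),T))
E
```

```text
clock: 5.25
position: [0.5649, 0.1664, 0.2431]
ee_rot: [2.904, 1.199, -0.002]
force: [-0.7, 0.5, -0.3]
width: 0.3
clock: 5.75
position: [0.5653, 0.1667, 0.244]
ee_rot: [-2.904, -1.199, 0.0]
force: [-0.3, 0.7, 0.6]
width: 0.74
[0.56528731 0.16670705 0.24398046] [-0.30085295  0.69986792  0.62926228] 0.7399729335519516
[280.91866435 252.66120206]
[443.61516912 229.61625552]
```

View pics/w5.png

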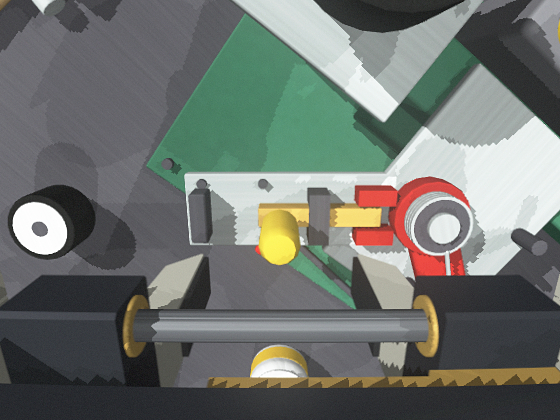

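The knob top is at about (281,248), predicted (281,253), and is undisturbed. I descend in steps, watching the force.

```bash
python3 -m creep '[[[0,0,-1.5,0,0,0,1],[0,0,-3,0,0,0,1],[0,0,-4,0,0,0,1],[0,0,-5,0,0,0,1],[0,0,-5,0,0,0,1]]]'
python3 -m creep '[[[0.1,0.1,-0.5,0,0,0,1],[0.1,0.1,-1.3,0,0,0,1],[0.1,0.1,-1.3,0,0,0,1]]]'
python3 - <<'E'
from cell import arm
from h import *
s=arm.observe();cv2.imwrite("pics/w6.png",arm.get_image("wrist")[:,:,::-1]);m=arm.camera_model("wrist");T=wristT(s,m)
print(s["position"],s["force"],s["width"])
for p in ([.5653,.1668,.233],[.6392,.0936,.199]): print(proj(m,np.array(p),T))
E
```

```text
clock: 6.3
position: [0.5647, 0.1663, 0.1928]
ee_rot: [-2.904, -1.199, 0.003]
force: [-0.3, -0.1, 1.2]
width: 0.999
clock: 6.6
position: [0.5659, 0.1675, 0.1801]
ee_rot: [2.904, 1.199, -0.002]
force: [0.7, -0.4, 0.1]
width: 1.003
[0.56592503 0.16747867 0.18011621] [ 0.74151751 -0.42973149  0.10945482] 1.0034116533240827
[281.43223532 322.75180701]
[499.16572161 277.98738836]
```

View pics/w6.png

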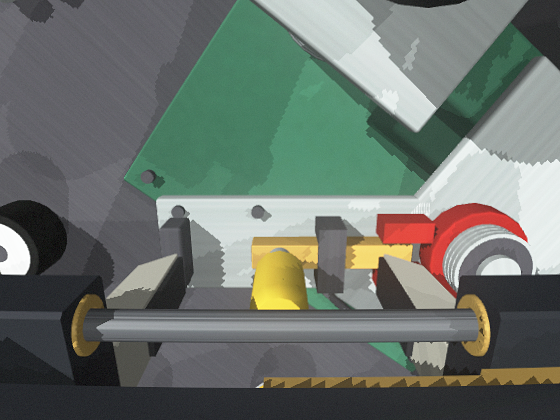

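The knob now stands well between the pads, its top near the rod at about row 315. I close.

```bash
python3 -m creep '[[[0,0,0,0,0,0,-1],[0,0,0,0,0,0,-1],[0,0,0,0,0,0,-1],[0,0,0,0,0,0,-1],[0,0,0,0,0,0,-1]]]' 20
python3 -m creep '[[[0,0,0,0,0,0,-1],[0,0,0,0,0,0,-1],[0,0,0,0,0,0,-1],[0,0,0,0,0,0,-1],[0,0,0,0,0,0,-1]]]'
python3 -m creep '[[[0,0,0,0,0,0,-1],[0,0,0,0,0,0,-1]]]'
```

```text
clock: 7.15
position: [0.5663, 0.1677, 0.1811]
ee_rot: [2.904, 1.199, 0.0]
force: [0.3, -0.7, 0.4]
width: 0.613
clock: 7.65
position: [0.5662, 0.1678, 0.181]
ee_rot: [-2.904, -1.199, 0.0]
force: [-1.1, -0.1, -0.1]
width: 0.256
clock: 7.85
position: [0.5662, 0.1678, 0.181]
ee_rot: [-2.904, -1.199, 0.0]
force: [-0.5, 0.5, -0.0]
width: 0.255
```

Gripped: 0.255 × 92 = 23.5 mm, and the knob is 24 mm. Now I draw it along 135°.

```bash
python3 -m creep '[[[-0.5,0.5,0,0,0,0,-1],[-1,1,0,0,0,0,-1],[-1.5,1.5,0,0,0,0,-1],[-2,2,0,0,0,0,-1],[-2.4,2.4,0,0,0,0,-1]]]'
python3 -m creep '[[[-0.1,0.1,0,0,0,0,-1],[-0.2,0.2,0,0,0,0,-1],[-0.2,0.2,0,0,0,0,-1]]]'
```

```text
clock: 8.35
position: [0.5417, 0.1923, 0.181]
ee_rot: [2.903, 1.2, 0.0]
force: [3.4, -1.8, -2.9]
width: 0.253
clock: 8.65
position: [0.541, 0.193, 0.181]
ee_rot: [2.903, 1.198, 0.001]
force: [5.5, -3.1, -1.9]
width: 0.255
```

```bash
python3 -m creep '[[[-0.1,0.1,0,0,0,0,-1],[-0.25,0.25,0,0,0,0,-1],[-0.25,0.25,0,0,0,0,-1],[-0.25,0.25,0,0,0,0,-1]]]'
python3 - <<'E'
from cell import arm
from h import *
s=arm.observe();cv2.imwrite("pics/w7.png",arm.get_image("wrist")[:,:,::-1])
print(s["position"],s["force"],s["width"])
E
```

```text
clock: 9.05
position: [0.5409, 0.1931, 0.181]
ee_rot: [2.902, 1.192, 0.004]
force: [12.9, -8.0, -5.9]
width: 0.254
[0.54087272 0.19314811 0.18099823] [12.89396045 -8.01950367 -5.90334659] 0.2544235802622867
```

View pics/w7.png

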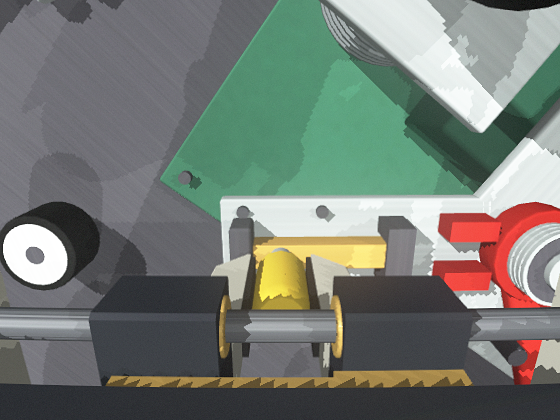

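The position has stalled at 35.8 mm of travel while the force rose to about 15 N: that is the end stop (the picture shows the bolt out of the red lugs). I relax, open and lift.

```bash
python3 -m creep '[[[0.15,-0.15,0,0,0,0,-1],[0.15,-0.15,0,0,0,0,-0.3],[0.15,-0.15,0,0,0,0,-0.2],[0.15,-0.15,0,0,0,0,0],[0.15,-0.15,0,0,0,0,0]]]'
python3 -m creep '[[[0,0,0,0,0,0,1],[0,0,0,0,0,0,1],[0,0,3,0,0,0,1],[0,0,6,0,0,0,1],[0,0,10,0,0,0,1]]]'
python3 -m creep '[[[-1,-4,0,0,0,0,1],[-2,-8,0,0,0,0,1],[-3,-12,0,0,0,0,1],[-4,-16,0,0,0,0,1],[-5,-20,0,0,0,0,1]]]'
python3 -m creep '[[[-0.6,-3.4,0,0,0,0,1],[-0.6,-3.4,0,0,0,0,1],[-0.6,-3.4,0,0,0,0,1]]]'
python3 - <<'E'
from cell import arm
from h import *
s=arm.observe();cv2.imwrite("pics/w8.png",arm.get_image("wrist")[:,:,::-1]);m=arm.camera_model("wrist");T=wristT(s,m)
print(s["position"],s["force"],s["width"])
for p in ([.4835,-.0408,.264],[.5715,-.0394,.252]): print(proj(m,np.array(p),T))
for n in ("scene","side"): cv2.imwrite(f"pics/{n}8.png",arm.get_image(n)[:,:,::-1])
a=cv2.imread("pics/scene8.png");b=cv2.imread("pics/side8.png")
cv2.imwrite("pics/sc8.png",np.hstack([cv2.resize(a[165:255,245:360],None,fx=3.4,fy=4,interpolation=cv2.INTER_CUBIC),cv2.resize(b[165:255,200:315],None,fx=3.4,fy=4,interpolation=cv2.INTER_CUBIC)]))
E
```

```text
clock: 9.6
position: [0.5388, 0.1952, 0.1811]
ee_rot: [-2.903, -1.2, 0.001]
force: [-0.2, 0.6, -0.3]
width: 0.49
clock: 10.1
position: [0.5385, 0.1942, 0.281]
ee_rot: [-2.903, -1.199, 0.004]
force: [-0.0, -1.0, -0.2]
width: 0.887
clock: 10.6
position: [0.4886, -0.0067, 0.2812]
ee_rot: [2.903, 1.199, 0.0]
force: [1.0, -1.1, -0.2]
width: 0.999
clock: 10.9
position: [0.4832, -0.0398, 0.2811]
ee_rot: [2.905, 1.196, 0.0]
force: [1.2, -0.0, -0.4]
width: 1.002
[ 0.48318038 -0.03981821  0.28112864] [ 1.20218754 -0.02017284 -0.37368312] 1.0015516251400827
[282.6342223 249.1091313]
[394.47867862 132.65428083]
```

View pics/w8.png

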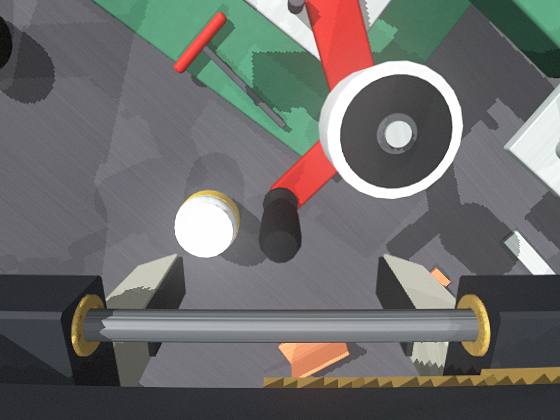

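View pics/sc8.png

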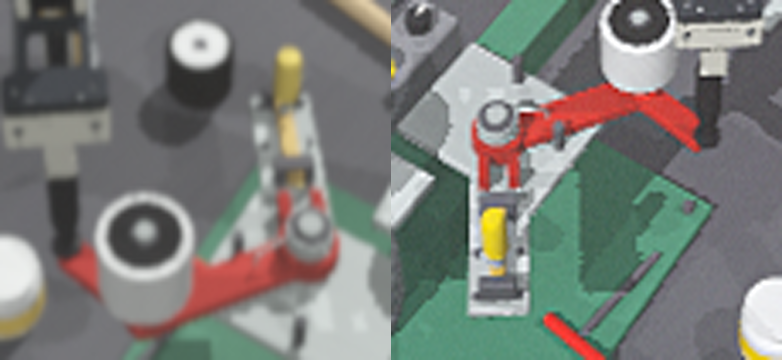

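The scene and side views show the bolt drawn back clear of the lugs and the arm still resting out. In the wrist view the handle is centred between the pads (top at about (281,240)), with the wheel clear of the right-hand finger. I descend.

```bash
python3 - <<'E'
from h import *
from cell import arm
A=arm.camera_model("scene");B=arm.camera_model("side")
a=cv2.imread("pics/scene8.png");b=cv2.imread("pics/side8.png")
# knob top: scene crop px (290,52)/(3.4,4)+ (245,165); side (494,213)-(391..)
ua=(289/3.4+245-.4,54/4+165-.4);ub=((494-391)/3.4+200-.4,214/4+165-.4)
p,e=tri(ray(A,ua),ray(B,ub));print(p,e,np.linalg.norm(p[:2]-[.6392,.0936]))
E
python3 -m creep '[[[0,0,-2,0,0,0,1],[0,0,-4,0,0,0,1],[0,0,-6,0,0,0,1],[0,0,-7.5,0,0,0,1],[0,0,-8.9,0,0,0,1]]]'
python3 -m creep '[[[0,0,0,0,0,0,1],[0,0,0,0,0,0,-1],[0,0,0,0,0,0,-1],[0,0,0,0,0,0,-1],[0,0,0,0,0,0,-1]]]' 40
python3 -m creep '[[[0,0,0,0,0,0,-1],[0,0,0,0,0,0,-1],[0,0,0,0,0,0,-1],[0,0,0,0,0,0,-1],[0,0,0,0,0,0,-1]]]'
python3 -m creep '[[[0,0,0,0,0,0,-1],[0,0,0,0,0,0,-1]]]'
python3 - <<'E'
from cell import arm
from h import *
s=arm.observe();cv2.imwrite("pics/w9.png",arm.get_image("wrist")[:,:,::-1])
print(s["position"],s["force"],s["width"]*92)
E
```

```text
[0.54093082 0.19141589 0.23431541] 0.0022964860661608983 0.138653454823907
clock: 11.55
position: [0.4833, -0.0378, 0.1912]
ee_rot: [-2.902, -1.202, 0.0]
force: [0.8, -0.2, 0.3]
width: 0.996
clock: 12.05
position: [0.4836, -0.0392, 0.1926]
ee_rot: [2.903, 1.199, 0.001]
force: [-0.3, -0.5, -0.7]
width: 0.699
clock: 12.55
position: [0.4834, -0.0394, 0.192]
ee_rot: [2.904, 1.199, 0.0]
force: [0.7, -1.6, -0.8]
width: 0.277
clock: 12.75
position: [0.4834, -0.0394, 0.1921]
ee_rot: [2.904, 1.199, 0.0]
force: [0.3, -1.8, 0.7]
width: 0.276
[ 0.48337639 -0.03940887  0.19205097] [ 0.27318379 -1.79387793  0.69714114] 25.395416671303927
```

View pics/w9.png

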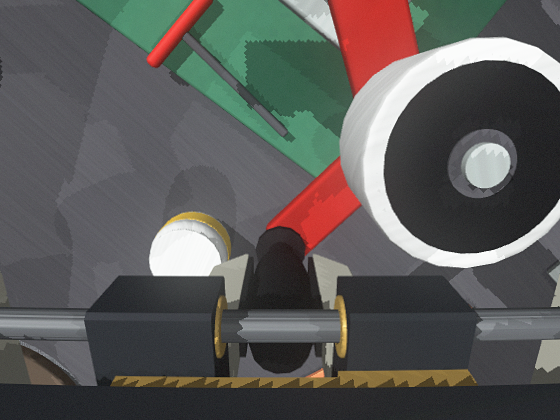

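The handle is gripped: 25.4 mm against its 26 mm grip. Now I compute the arc deltas.

Run:
```python
import numpy as np
P=np.array([.6392,.0936]);v0=np.array([.4834,-.0394])-P
f=lambda t:(np.array([[np.cos(t),-np.sin(t)],[np.sin(t),np.cos(t)]])@v0)*100
print(np.linalg.norm(v0),P+f(.7)/100)
base=0
for k in range(1,17):
    t=np.radians(3*k); d=f(t)-f(np.radians(base)); print(3*k,3*k-base,d.round(2))
    if k%5==0: base=3*k
```

```text
0.20484784597354203 [ 0.60571854 -0.10849313]
3 3 [ 0.72 -0.8 ]
6 6 [ 1.48 -1.56]
9 9 [ 2.27 -2.27]
12 12 [ 3.11 -2.95]
15 15 [ 3.97 -3.58]
18 3 [ 0.9  -0.58]
21 6 [ 1.83 -1.12]
24 9 [ 2.78 -1.61]
27 12 [ 3.76 -2.04]
30 15 [ 4.76 -2.43]
33 3 [ 1.02 -0.33]
36 6 [ 2.06 -0.61]
39 9 [ 3.1  -0.83]
42 12 [ 4.16 -1.  ]
45 15 [ 5.23 -1.11]
48 3 [ 1.07 -0.06]
```

```bash
python3 -m creep '[[[0.72,-0.8,0,0,0,3,-1],[1.48,-1.56,0,0,0,6,-1],[2.27,-2.27,0,0,0,9,-1],[3.11,-2.95,0,0,0,12,-1],[3.97,-3.58,0,0,0,15,-1]]]'
python3 - <<'E'
from cell import arm
import numpy as np
s=arm.observe();v=np.array(s["position"][:2])-[.6392,.0936];print(np.linalg.norm(v),np.degrees(np.arctan2(v[1],v[0])),s["force"],s["width"]*92)
E
```

```text
clock: 13.3
position: [0.5215, -0.0745, 0.192]
ee_rot: [-2.718, -1.571, 0.004]
force: [-8.4, 2.9, 7.8]
width: 0.279
0.20520456371417453 -125.00758090372302 [-8.37620885  2.92936115  7.82032583] 25.65514569415192
```

```bash
python3 -m creep '[[[0.9,-0.58,0,0,0,3,-1],[1.83,-1.12,0,0,0,6,-1],[2.78,-1.61,0,0,0,9,-1],[3.76,-2.04,0,0,0,12,-1],[4.76,-2.43,0,0,0,15,-1]]]' 45
python3 -m creep '[[[0.5,-0.17,0,0,0,1.5,-1],[1.02,-0.33,0,0,0,3,-1],[1.6,-0.48,0,0,0,4.5,-1],[2.06,-0.61,0,0,0,6,-1],[2.06,-0.61,0,0,0,6,-1]]]'
python3 - <<'E'
from cell import arm
import numpy as np
s=arm.observe();v=np.array(s["position"][:2])-[.6392,.0936];print(np.linalg.norm(v),np.degrees(np.arctan2(v[1],v[0])),s["force"],s["width"]*92)
E
```

```text
clock: 13.8
position: [0.5686, -0.0994, 0.192]
ee_rot: [-2.49, -1.911, 0.006]
force: [-10.0, 1.1, 9.4]
width: 0.278
clock: 14.3
position: [0.5894, -0.1059, 0.192]
ee_rot: [-2.389, -2.037, 0.006]
force: [-11.1, -0.6, 9.3]
width: 0.278
0.20559675554054915 -104.02734984024276 [-11.08855747  -0.62277686   9.25701244] 25.550254093553697
```

```bash
python3 -m creep '[[[0.35,-0.08,0,0,0,1,-1],[0.7,-0.15,0,0,0,2,-1],[1.04,-0.22,0,0,0,3,-1],[1.4,-0.28,0,0,0,4,-1],[1.4,-0.28,0,0,0,4,-1]]]'
python3 -m creep '[[[0.2,-0.04,0,0,0,0,-1],[0.4,-0.06,0,0,0,0,-1],[0.6,-0.08,0,0,0,0,-1],[0.6,-0.08,0,0,0,0,-1]]]'
python3 - <<'E'
from cell import arm
import numpy as np
s=arm.observe();v=np.array(s["position"][:2])-[.6392,.0936];print(np.linalg.norm(v),np.degrees(np.arctan2(v[1],v[0])),s["force"],s["width"]*92)
E
```

```text
clock: 14.8
position: [0.6031, -0.1089, 0.192]
ee_rot: [-2.317, -2.119, 0.006]
force: [-11.8, -1.0, 8.8]
width: 0.277
clock: 15.2
position: [0.6059, -0.1094, 0.1919]
ee_rot: [-2.314, -2.116, 0.014]
force: [-24.7, -0.6, 17.3]
width: 0.276
0.20569727032835475 -99.31810310816746 [-24.6925481   -0.59466815  17.27010867] 25.39361111562762
```

The handle has swung 40.2° (0.70 rad), the motion has stalled, and the force jumped from 12 to 25 N: that is the inner stop. I settle and check the pictures.

```bash
python3 -m creep '[[[0,0,0,0,0,0,-1],[0,0,0,0,0,0,-1],[0,0,0,0,0,0,-1],[0,0,0,0,0,0,-1],[0,0,0,0,0,0,-1]]]'
python3 - <<'E'
from cell import arm
from h import *
s=arm.observe();print(s["position"],s["force"],s["width"]*92,np.abs(s["dq"]).max())
for n in ("scene","side"): cv2.imwrite(f"pics/{n}10.png",arm.get_image(n)[:,:,::-1])
a=cv2.imread("pics/scene10.png");b=cv2.imread("pics/side10.png")
cv2.imwrite("pics/sc10.png",np.hstack([cv2.resize(a[140:280,230:370],(390,390),interpolation=cv2.INTER_CUBIC),cv2.resize(b[110:260,180:330],(390,390),interpolation=cv2.INTER_CUBIC)]))
E
```

```text
clock: 15.7
position: [0.6059, -0.1094, 0.1919]
ee_rot: [-2.315, -2.116, 0.013]
force: [-25.3, 0.5, 16.4]
width: 0.277
[ 0.60589034 -0.10939172  0.19192551] [-25.33219126   0.45657212  16.40883634] 25.51011614526255 0.0015088551579641677
```

View pics/sc10.png

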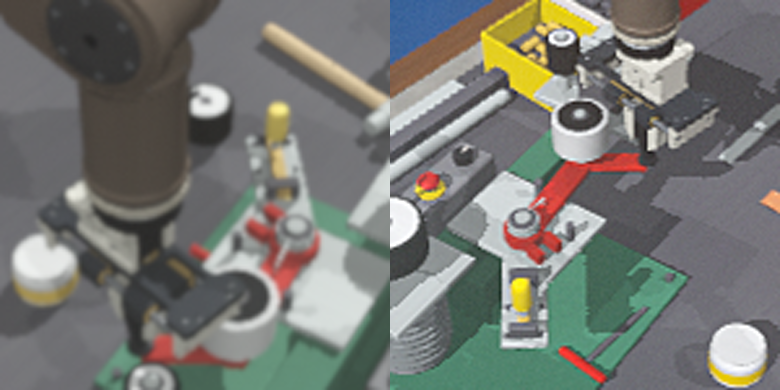

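View pics/side10.png

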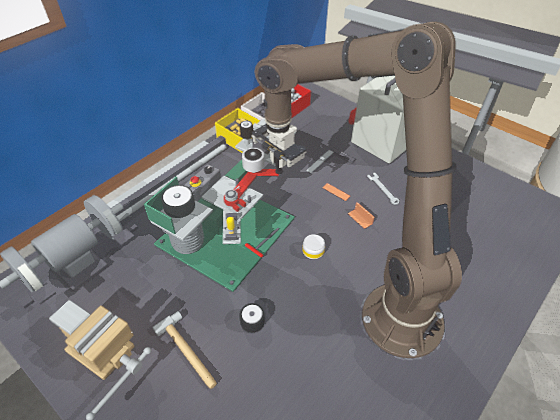

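The pictures show the bolt back at its end block, the arm swung in with the lugs turned away, the gripper on the handle, and the loose parts at their original pixels. Everything is still, so I hand in.

Run:
```python
from cell import arm
print(arm.sign_off())
```

```text
the job is handed in; nothing more can be done
None
```

The lock bolt is drawn back to its end stop, and the gripper is holding the tension arm at its inner stop by the black handle. I handed the job in at about 16 s; no verdict came back.

**Lock bolt:**
- I gripped the yellow knob and drew it 35.8 mm until it stalled at about 15 N.
- A camera check afterwards gave about 34.6 mm (accurate to about 2 mm). That is just above the 33 mm limit, but the stall points to the end stop itself.

**Tension arm:**
- I swung the handle 40.2° (0.70 rad) until it stalled, and the wrist force then rose from about 15 N to 30 N.
- At the last check the arm was still, with the jaws at 25.5 mm on the 26 mm grip. I had set the grip to 45 N.

**Loose tools and parts:** They look unmoved in the last pictures. I judged this by eye and did not measure it.

**Mishap and mismatch:** My first try at the knob closed on top of it and pressed on it with about 7 N. The fingertips sit about 17 mm behind the reported tool point instead of 17 mm ahead. I went about 35 mm lower for the second try, and both grasps then held.

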